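# Seat the powder bin's cover and lock it

## Robot

A 6-joint arm with a two-finger parallel gripper is mounted at the origin on a cart in front of the work surface, level with it; the furniture and walls round the work are solid. World frame = base frame: x ahead of the robot, y to its left, z up, the work surface at z = 0. Lengths are in m, angles in degrees, forces in N, time in s.
With the tool pointing down it reaches from about 0.3 to 0.75 m from the base axis. Payload 8.5 kg.
Tool frame: the origin (TCP) lies at the very end of the fingers, on their centre line; the grasp point (between the pads) lies 19 mm behind it; z points along the fingers, y is the line along which they close (so a half turn about z gives the same grasp; the last joint's range is limited). The gripper opens to 85 mm and grips with 20 to 120 N. Pads are 22 mm wide; open, the fingers measure 114 mm over their backs; the gripper's body (76 mm by 85 mm) begins 54 mm behind the grasp point. The pads swing forward as they close: fully open they stand 13 mm farther back than shut.
Start: joints at [60.774, 21.807, 74.336, -0, 83.858, -12.336], TCP at [0.16, 0.526, 0.231] pointing down, gripper open.
Joint ranges: [-178.18, 178.18], [-50.72, 133.34], [12.68, 142.11], [-81.47, 261.47], [9.98, 163.14], [-165.26, 165.26]. Speed limits (degrees/s): [136.94, 136.94, 180, 180, 180, 180].

## Interface

Orientations are given as a 3x3 rotation matrix whose columns are the frame's x, y, z axes.
In Python, from rig import observe, cams, ticket gives the robot as it stands.
- The arm moves only by the tool move_arm, never from a script. Its arguments are lists of equal length, an entry for each row: "jaw": the finger opening in cm, from 0 to 8.54; "dp": the shift along the tool's x, y, z in cm, a list of three; "turn": the turn, a rotation vector about the tool's x, y, z in rad, a list of three. In form: {"jaw": [jaw, ...], "dp": [[tx, ty, tz], ...], "turn": [[wx, wy, wz], ...]}. A call has 1 to 12 rows; each row shifts and turns the commanded pose from where the row before left it, along the tool's axes as they then stand; what a row does not reach is not made up. A row lasts 1/12 s, in which the tool goes at most 41.7 mm and 7.16 degrees, less where a joint would pass 70% of its speed; a pose out of reach is approached as far as the arm can. A call is refused whole if a number of a shift passes 4.17 or a number of a turn 0.125, either way. A call with a gripper value outside its range is refused whole. The fingers move at their own pace and stop on an object; "force" is the grip in N (left out, the last holds). Time passes only in rows, so rows that do not move let the fingers close. It gives the time, the measured TCP pose, the force, the opening and the grip force at its end, in the units of the state.
- observe(): the state, without advancing time (a new reading comes with each control period).
- cams.get_image(name): name is "side" or "top" or "wrist"; returns (picture, depth): 384x512x3 uint8, red, green, blue; 384x512 float32, m along the optical axis (not along the pixel's ray), 0 where there is no reading.
- cams.calibration(name): a dict with "vertical_fov" (degrees; the focal length in pixels is half the picture's height over the tangent of half this angle, whatever the lens; pixels are square), "cx", "cy" (the principal point, pixels), "view" (4x4, takes a point from world to camera coordinates); the wrist camera has in their place "tool_from_camera" (4x4, takes a point from camera to tool coordinates, whose origin is the TCP and whose axes are the flange's). Camera axes: x right, y up, looking along -z (the intrinsics and any distortion apply to the point x, -y, -z); pixel columns grow to the right and rows downward; lengths in m; the calibration is good to about 2 mm. A picture is of the moment at which its call begins: read the wrist's pose just before it. calibration takes no time and is no camera call.
- ticket.close_job(): hands the job in; it is judged then, once.
Trained networks look in the newest picture that a camera, given by its name, has taken for a name from the list of things; names that differ only in an ending like _2 or _b are one class to them, and where a whole thing is asked for, a point or a joint stands for the part that bears it (a point fixed in the world has none). Each returns a list of dicts, best first, with "p" (0 to 1); they miss things now and then, are a little off and sometimes report something else, mostly with a low value. They report only what shows in the picture. A call takes as long as a camera call.
- cams.spot_in(camera, query): "box" ([centre column, centre row, width, height] as shares, 0 to 1, of the picture: columns of its width, rows of its height, round what is visible of it).
- cams.outline_of(camera, query): "mask" (384x512 bool, what is visible of it) and "box" ([centre column, centre row, width, height] as shares, 0 to 1, of the picture: columns of its width, rows of its height, round what is visible of it).
- cams.mark_of(camera, query): "location" ([column, row] as shares, 0 to 1, of the picture: columns of its width, rows of its height: a listed point, or the origin of a listed thing).
The state is a dict: "time_s": time; "q": joint angles; "qvel": joint speeds; "joint_efforts": joint torques, N m; "position": TCP position; "tool_rot": TCP orientation; "ft_force": force on the tool from outside, world axes, zero at the start; "wrist_torque": the same for the moment, N m; "grip_width": finger opening in m; "gripper_force": force on a finger pad.
Only numpy, scipy, OpenCV 4.12 (cv2) and the standard library are available. Lean on these libraries where they do the work, as an engineer would, in place of code of your own. Each camera call takes 0.05 s, during which the arm holds its last target. There are 200 camera calls.

## Task

The cover of the powder bin sits askew on its rim. Push it home by its edges, without lifting it off the bin and without touching its wing knob, until it lies level in its recess; then first press it right down onto its springy seal and, keeping it down, turn the red wing knob a quarter turn clockwise, so that the tongue underneath catches behind the frame and holds the cover down. Let go, and leave the things round about where they are.

Things in the scene. Friction and masses are not known exactly. Their poses are not given: they have to be found in the camera images.
- bin_rim (a point): Blue powder bin with a dark steel rim, fixed to the worktop: outside 116 mm along its own x (roughly away from the robot), 172 mm along its y (roughly the robot's left), 75 mm high. Point: centre of the mouth at the height of the rim's top, 75 mm above the worktop. The rim is 4 mm thick, round a recess 108 x 164 mm in which the cover belongs.
- seal_mid (a point): Centre of the bin's black rubber seal, at the height of its top, 6 mm below the rim's top, in the recess. It is sprung: it starts to sink at about 5 N and meets a solid ledge 8 mm down at about 10.5 N; the cover's weight alone does not sink it. The reading is of the unpressed seal.
- lip_mid (a point): Centre of the bin's mouth at the height of the underside of the lips (22 mm below the rim's top). Below the seal the bin's two long sides have inward lips, 20 mm wide and 8 mm thick; between them the mouth is 68 mm wide (along x).
- cover_mid (a point): Loose aluminium cover, 104 (own x) x 160 (own y) x 12 mm, 0.35 kg, rounded edges. Point: centre of the plate. It starts 14 to 24 mm too far to the bin's -y and 5 to 9 mm to its -x, slightly turned, riding on the rim at those sides. At home it lies level, 2 mm play all round, centre at the height of the rim's top; pressed and latched 5 mm lower.
- edge_right (a point): Middle of the cover's short edge on its -y side (robot's right), half-way through the thickness. At home 6 mm of the cover's edges stand above the rim, so that shut fingertips passing 2 to 3 mm above the rim can push it all the way; at the start the edges ride higher.
- edge_near (a point): Middle of the cover's long edge on its -x side (toward the robot), half-way through the thickness; pushed in the same way as the other edge.
- wing: Red wing knob in the middle of the cover: bar 46 mm long (own y), 12 mm thick (x), 6 to 36 mm above the origin, on a black disc of radius 26 mm, 6 mm high, that turns with it. Origin: on its axis at the plate's top face. At the start the bar lies along the cover's y or up to 0.2 rad clockwise of it (from above); it turns clockwise only, to a stop at 1.5 rad, friction 0.04 N m.
- tongue (a point): Middle of the steel cam tongue under the cover, 84 x 14 x 6 mm, on the knob's axis, along the knob's bar. After about 0.7 rad it strikes the long sides' lips (never force it past), 5 mm too high to pass under, unless the cover is pressed 6 to 8 mm down onto its seal. Let go after the turn, the seal lifts it against the lips.
- timer_mid (a point): Bystander: white digital kitchen timer, 66 x 66 x 19 mm. The point is its centre, half-way up.
- white_jar_mid (a point): Bystander: tall white ointment jar with a blue band, 68 mm across, 90 mm high. The point is its centre, half-way up.
- blue_jar_mid (a point): Bystander: small white jar with a blue lid, 50 mm across, 46 mm high. The point is its centre, half-way up.
- red_jar_mid (a point): Bystander: small white jar with a red lid, 45 mm across, 40 mm high. The point is its centre, half-way up.
- beaker_mid (a point): Bystander: glass beaker, 55 mm across, 70 mm high. The point is its centre, half-way up.
- amber_mid (a point): Bystander: amber bottle with a black cap, 48 mm across, 100 mm high. The point is its centre, half-way up.
- porcelain_mortar_mid (a point): Bystander: white porcelain mortar, 114 mm across, 62 mm high. The point is its centre, half-way up.

How it is judged:
By the outcome, as a careful person would: the job done as asked, in the order asked, and still so for the second after the job is handed in, with the robot touching nothing.
It also fails if it takes over 56 s, if anything falls off the work surface, if the arm or the gripper's body presses on something with over 40 N, if the wrist force passes 120 N, or if a joint passes its speed limit or range.

## Working session

There is one attempt and no reset: what is moved stays moved. The work goes in short steps, Python scripts to look and compute and a tool call to move; the robot and the scene stay as the last step left them, time stands still between calls to the robot, and variables do not carry over. Pictures are saved under pics/ and viewed, at most 10 in all, crops included, and the job is handed in when it is done.

Besides the shell and the picture viewer there is one more tool, called after ">>>" as name(argument=value, ...) on one line, values as JSON. move_arm: Moves the arm, as the interface text tells. Its arguments: {"type":"object","properties":{"jaw":{"type":"array","items":{"type":"number"}},"dp":{"type":"array","items":{"type":"array","items":{"type":"number"}}},"turn":{"type":"array","items":{"type":"array","items":{"type":"number"}}},"force":{"type":"number"}},"required":["jaw","dp","turn"]}

```bash
mkdir -p pics; cat > h.py <<'E'
import numpy as np, cv2
from rig import observe, cams, ticket
def T(cam):
    c=cams.calibration(cam); f=192/np.tan(np.radians(c['vertical_fov'])/2)
    if 'view' in c: M=np.linalg.inv(np.array(c['view']))
    else:
        s=observe(); W=np.eye(4); W[:3,:3]=s['tool_rot']; W[:3,3]=s['position']; M=W@np.array(c['tool_from_camera'])
    return c,f,M
def ray(cam,u,v):
    c,f,M=T(cam); d=np.array([(u-c['cx'])/f,-(v-c['cy'])/f,-1.])
    return M[:3,3], M[:3,:3]@d
def atz(cam,u,v,z):
    o,d=ray(cam,u,v); return o+d*(z-o[2])/d[2]
def cloud(cam,D):
    c,f,M=T(cam); v,u=np.mgrid[:384,:512]
    P=np.stack([(u-c['cx'])/f*D,-(v-c['cy'])/f*D,-D],-1)
    return P@M[:3,:3].T+M[:3,3]
E
python3 - <<'E'
from h import *
print({k:v for k,v in cams.calibration('top').items()}); s=observe(); print(s['tool_rot'],s['position'])
ims=[]
for cam in ('top','side'):
    im,D=cams.get_image(cam); C=cloud(cam,D)
    cv2.imwrite(f'pics/{cam}0.png',im[...,::-1]); np.save(f'{cam}0.npy',D)
    for q in ['bin_rim','cover_mid','edge_right','edge_near','wing','timer_mid','white_jar_mid','blue_jar_mid','red_jar_mid','beaker_mid','amber_mid','porcelain_mortar_mid']:
        r=cams.mark_of(cam,q)
        if r:
            u,v=r[0]['location'][0]*512,r[0]['location'][1]*384
            z={'bin_rim':.075,'cover_mid':.083,'edge_right':.085,'edge_near':.08,'wing':.09,'timer_mid':.0095,'white_jar_mid':.045,'blue_jar_mid':.023,'red_jar_mid':.02,'beaker_mid':.035,'amber_mid':.05,'porcelain_mortar_mid':.031}[q]
            print(cam,q,round(r[0]['p'],2),round(u),round(v),atz(cam,u,v,z).round(3),C[int(v),int(u)].round(3))
E
```

```text
{'vertical_fov': 47.40059117739077, 'cx': 252.8642232654098, 'cy': 189.2959942626987, 'view': array([[-0.01936769, -0.99980319,  0.00429901,  0.05518819],
       [ 0.99432967, -0.01881162,  0.10466438, -0.552204  ],
       [-0.1045629 ,  0.00630174,  0.99449831, -1.30751377],
       [ 0.        ,  0.        ,  0.        ,  1.        ]])}
[[-9.56856562e-01  2.90559774e-01 -7.32984198e-04]
 [ 2.90560509e-01  9.56855775e-01 -1.27140598e-03]
 [ 3.31940727e-04 -1.42952942e-03 -9.99998923e-01]] [0.1596525  0.52601353 0.23070344]
top cover_mid 0.88 293 223 [ 0.448 -0.069  0.083] [ 0.448 -0.063  0.126]
top edge_right 0.88 319 230 [ 0.424 -0.144  0.085] [ 0.425 -0.141  0.09 ]
top edge_near 0.58 290 243 [ 0.389 -0.061  0.08 ] [ 0.388 -0.067 -0.   ]
top wing 0.82 293 224 [ 0.442 -0.07   0.09 ] [ 0.443 -0.066  0.122]
top timer_mid 0.89 164 237 [0.415 0.32  0.01 ] [0.417 0.321 0.015]
top white_jar_mid 0.75 163 169 [0.617 0.315 0.045] [0.611 0.307 0.09 ]
top blue_jar_mid 0.78 380 223 [ 0.443 -0.342  0.023] [ 0.446 -0.335  0.044]
top red_jar_mid 0.73 377 180 [ 0.576 -0.338  0.02 ] [0.413 0.053 1.35
[... 404 characters left out ...]
-0.153  0.085] [ 0.426 -0.149  0.085]
side edge_near 0.7 227 227 [ 0.398 -0.056  0.08 ] [ 0.403 -0.046  0.074]
side wing 0.56 242 224 [ 0.437 -0.082  0.09 ] [ 0.435 -0.085  0.094]
side timer_mid 0.66 182 192 [0.409 0.29  0.009] [0.402 0.28  0.02 ]
side white_jar_mid 0.97 228 165 [0.62  0.326 0.045] [0.598 0.292 0.07 ]
side blue_jar_mid 0.58 295 290 [ 0.453 -0.331  0.023] [ 0.437 -0.346  0.045]
side red_jar_mid 0.83 326 274 [ 0.57  -0.321  0.02 ] [ 0.553 -0.333  0.04 ]
side beaker_mid 0.93 325 225 [ 0.704 -0.155  0.035] [ 0.679 -0.178  0.062]
side amber_mid 0.24 244 219 [ 0.485 -0.013  0.05 ] [ 0.435 -0.089  0.119]
side porcelain_mortar_mid 0.76 197 158 [0.554 0.452 0.031] [0.529 0.402 0.062]
```

View pics/top0.png

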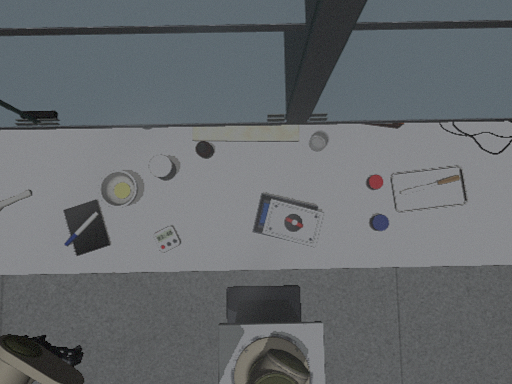

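View pics/side0.png

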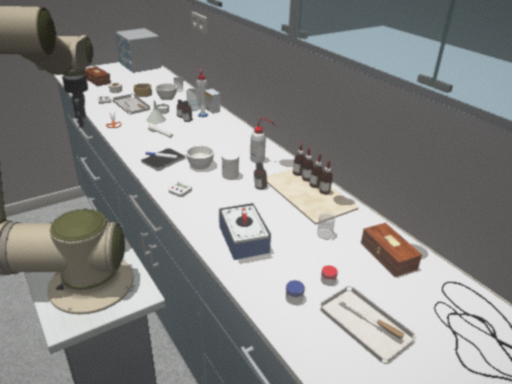

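The bin lies at about (290,222) in the top picture and (244,228) in the side picture. Its long axis nearly lines up with the tool's y. I'll check the wrist camera's offset first and then move over the bin.

```bash
python3 - <<'E'
from h import *
c=cams.calibration('wrist'); print(c)
E
```

```text
{'vertical_fov': 58.128903317180495, 'cx': 256.6960814763652, 'cy': 190.80099110813384, 'tool_from_camera': array([[-5.79626310e-04,  9.51369094e-01,  3.08052773e-01,
         7.91856066e-02],
       [ 9.99999829e-01,  5.27575013e-04,  2.52254339e-04,
        -1.32817738e-04],
       [ 7.74660362e-05,  3.08052866e-01, -9.51369237e-01,
        -1.42953681e-01],
       [ 0.00000000e+00,  0.00000000e+00,  0.00000000e+00,
         1.00000000e+00]])}
```

>>> move_arm(jaw=[0,0,0,0,0,0,0,0,0,0], dp=[[-2.15,-2.4,-0.3],[-2.15,-2.4,-0.3],[-2.15,-2.4,-0.3],[-2.15,-2.4,-0.3],[-2.15,-2.4,-0.3],[-2.15,-2.4,-0.3],[-2.15,-2.4,-0.3],[-2.15,-2.4,-0.3],[-2.15,-2.4,-0.3],[-2.15,-2.4,-0.3]], turn=[[0,0,0],[0,0,0],[0,0,0],[0,0,0],[0,0,0],[0,0,0],[0,0,0],[0,0,0],[0,0,0],[0,0,0]])

```text
time_s: 2.13
position: [0.296, 0.2327, 0.2616]
tool_rot: [[-0.957, 0.29, 0.001], [0.29, 0.957, 0.0], [-0.0, 0.0, -1.0]]
ft_force: [0.9, 0.9, 0.6]
grip_width: -0.0001
gripper_force: 0.0
```

>>> move_arm(jaw=[0,0,0,0,0,0,0,0,0,0], dp=[[-2.15,-2.4,0],[-2.15,-2.4,0],[-2.15,-2.4,0],[-2.15,-2.4,0],[-2.15,-2.4,0],[-2.15,-2.4,0],[-2.15,-2.4,0],[-2.15,-2.4,0],[-2.15,-2.4,0],[-2.15,-2.4,0]], turn=[[0,0,0],[0,0,0],[0,0,0],[0,0,0],[0,0,0],[0,0,0],[0,0,0],[0,0,0],[0,0,0],[0,0,0]])

```text
time_s: 2.97
position: [0.4321, -0.0597, 0.2615]
tool_rot: [[-0.957, 0.291, 0.0], [0.291, 0.957, -0.0], [-0.0, 0.0, -1.0]]
ft_force: [0.9, -0.1, -0.5]
grip_width: -0.0002
gripper_force: 0.0
```

>>> move_arm(jaw=[0,0,0], dp=[[0,0,0],[0,0,0],[0,0,0]], turn=[[0,0,0],[0,0,0],[0,0,0]])

```text
time_s: 3.22
position: [0.4314, -0.0576, 0.2612]
tool_rot: [[-0.957, 0.291, -0.0], [0.291, 0.957, 0.0], [0.001, 0.0, -1.0]]
ft_force: [-1.5, -0.2, 0.3]
grip_width: 0.0
gripper_force: 0.0
```

```bash
python3 - <<'E'
from h import *
im,D=cams.get_image('wrist'); s=observe(); print(s['time_s'],s['position'],s['ft_force'])
cv2.imwrite('pics/w1.png',im[...,::-1]); C=cloud('wrist',D); np.save('C1.npy',C)
for q,z in [('bin_rim',.075),('cover_mid',.083),('edge_right',.085),('edge_near',.08),('wing',.09)]:
    r=cams.mark_of('wrist',q)
    if r:
        u,v=r[0]['location'][0]*512,r[0]['location'][1]*384
        print(q,round(r[0]['p'],2),round(u),round(v),atz('wrist',u,v,z).round(4),C[int(v),int(u)].round(4))
E
```

```text
3.2667 [ 0.43135906 -0.05718658  0.26136984] [-0.49374243 -0.32344501 -1.3376291 ]
cover_mid 0.69 250 189 [ 0.4513 -0.07    0.083 ] [ 0.4438 -0.0675  0.1053]
edge_right 0.94 168 190 [ 0.4291 -0.1465  0.085 ] [ 4.481e-01 -1.763e-01  1.000e-04]
```

View pics/w1.png

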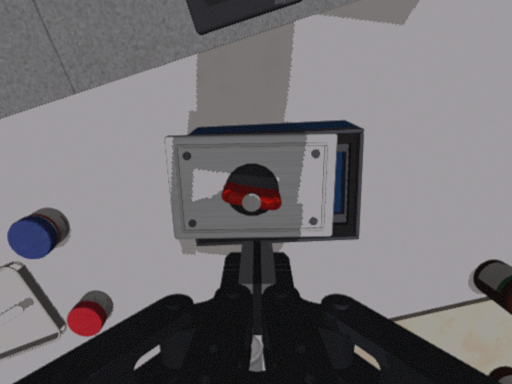

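The wrist picture shows the cover from (167,137) to (336,240). The rim's +y side is open at column ~360, and the red bar spans (222,196) to (280,202). Next I'll fit the rim and the cover from the depth.

```bash
python3 - <<'E'
from h import *
C=np.load('C1.npy'); im=cv2.imread('pics/w1.png')
m=cams.outline_of('wrist','cover_mid'); print([ (round(r['p'],2),np.round(r['box'],3)) for r in m[:2]])
M=m[0]['mask']; np.save('M1.npy',M)
s=observe();R=np.array(s['tool_rot'])
hsv=cv2.cvtColor(im,cv2.COLOR_BGR2HSV)
v,u=np.mgrid[:384,:512]
Z=C[...,2]
roi=(u>150)&(u<380)&(v>110)&(v<242)&~((u>215)&(u<300)&(v>236))
bright=roi&(hsv[...,2]>110)&(Z>.06)&(Z<.1)&(hsv[...,1]<60)
P=C[bright]; A=np.c_[P[:,:2],np.ones(len(P))]
w=np.ones(len(P),bool)
for _ in range(5):
    c=np.linalg.lstsq(A[w],P[w,2],rcond=None)[0]; w=abs(A@c-P[:,2])<.002
print('plane',c,w.sum(),len(P))
# in tool-aligned frame: e1=-tool x (bin x-ish), e2=tool y
e1=np.array([-R[0,0],-R[1,0]]);e2=np.array([R[0,1],R[1,1]])
r=cv2.minAreaRect(P[w][:,:2].astype(np.float32)*1000);print('cover rect mm',r)
rim=roi&(hsv[...,2]<100)&(abs(Z-.074)<.005)&~M
r2=cv2.minAreaRect(C[rim][:,:2].astype(np.float32)*1000);print('rim rect',r2,rim.sum(),np.median(Z[rim]))
lab=im.copy(); lab[rim]=(0,255,0); bi=np.zeros_like(bright);bi[bright]=w; lab[bi]=(255,0,255)
cv2.imwrite('pics/w1b.png',cv2.resize(lab[90:270,140:400],None,fx=3,fy=3))
# red bar
red=roi&(hsv[...,1]>120)&((hsv[...,0]<10)|(hsv[...,0]>170))&(Z>.09)
print('red',cv2.minAreaRect(C[red][:,:2].astype(np.float32)*1000),red.sum(),np.percentile(Z[red],[5,50,95]))
E
```

```text
[(0.94, array([0.487, 0.484, 0.338, 0.28 ]))]
plane [-0.00234287  0.00069505  0.08831787] 5111 5208
cover rect mm ((450.2771911621094, -68.56532287597656), (159.63368225097656, 103.18795013427734), 74.12124633789062)
rim rect ((462.00799560546875, -47.16717529296875), (172.04466247558594, 116.07337951660156), 75.58895111083984) 1673 0.07339677787678212
red ((412.54766845703125, -64.62317657470703), (49.61247253417969, 119.09764862060547), 84.67335510253906) 941 [0.09923737 0.11883019 0.12362471]
```

View pics/w1b.png

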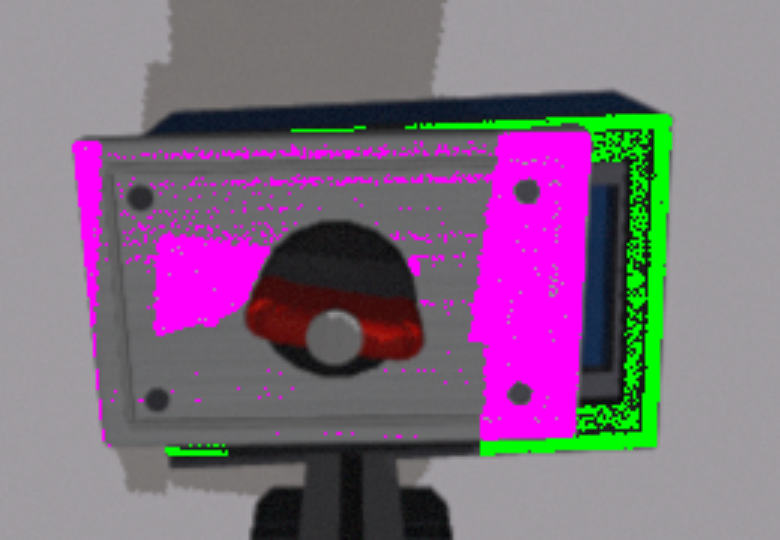

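```bash
cat >> h.py <<'E'
ang=np.radians(75.59); B=np.array([462.0,-47.2])/1000
by=np.array([np.cos(ang),np.sin(ang)]); bx=np.array([by[1],-by[0]])
def tobin(p): d=np.asarray(p)[...,:2]-B; return np.stack([d@bx,d@by],-1)*1000
def st():
    s=observe(); p=s['position'];R=np.array(s['tool_rot'])
    print('t',round(s['time_s'],2),'bin xy',tobin(p).round(1),'z',round(p[2]*1000,1),'yaw err rad',round(np.arctan2(R[1,1],R[0,1])-ang,4),'F',np.round(s['ft_force'],1),'q',np.round(s['q'],0),'tilt',R[:2,2].round(4))
E
python3 - <<'E'
from h import *
C=np.load('C1.npy'); s=observe(); R=np.array(s['tool_rot']); t=(C-s['position'])@R
for lo,hi in [(-.012,.002),(-.03,-.015),(-.06,-.04),(-.08,-.065)]:
    k=(t[...,2]>lo)&(t[...,2]<hi)&(abs(t[...,0])<.1)&(abs(t[...,1])<.1); p=t[k]*1000
    if len(p): print(lo,k.sum(),p.min(0).round(1),p.max(0).round(1))
st()
E
```

```text
-0.012 417 [  6.6 -13.5 -12. ] [12.2 13.3 -3.7]
-0.03 1319 [  6.3 -13.7 -30. ] [ 12.6  13.5 -15. ]
-0.06 10893 [-12.1 -41.1 -60. ] [ 15.   41.2 -40. ]
-0.08 13315 [  0.7 -57.  -80. ] [ 18.8  56.5 -65. ]
t 3.57 bin xy [-26.8 -17.5] z 261.5 yaw err rad -0.0424 F [-0.6 -0.2 -0.5] q [-23.   9.  88.  -0.  84. -96.] tilt [ 0.0003 -0.0001]
```

>>> move_arm(jaw=[0,0,0,0,0,0,0,0,0,0,0], dp=[[-0.7,-2.8,0],[-0.7,-2.8,0],[-0.7,-2.8,0.5],[-0.7,-2.8,1.0],[0,0,3],[0,0,3.5],[0,0,3.5],[0,0,3.5],[0,0,2.25],[0,0,1],[0,0,0]], turn=[[0,0,-0.042],[0,0,0],[0,0,0],[0,0,0],[0,0,0],[0,0,0],[0,0,0],[0,0,0],[0,0,0],[0,0,0],[0,0,0]])

```text
time_s: 4.48
position: [0.4288, -0.1725, 0.0768]
tool_rot: [[-0.968, 0.25, -0.004], [0.25, 0.968, 0.003], [0.004, 0.002, -1.0]]
ft_force: [-0.5, 0.3, 0.1]
grip_width: -0.0001
gripper_force: 0.0
```

```bash
python3 -c "
from h import *
st()"
```

```text
t 4.48 bin xy [  -1.  -129.7] z 76.8 yaw err rad -0.0011 F [-0.5  0.3  0.1] q [ -37.   24.  101.    0.   55. -112.] tilt [-0.0037  0.0028]
```

>>> move_arm(jaw=[0,0,0,0,0,0,0,0,0,0], dp=[[0,0.6,-0.1],[0,0.6,0],[0,0.3,0],[0,0.3,0],[0,0.3,0],[0,0.3,0],[0,0,0],[0,0,0],[0,0,0],[0,0,0]], turn=[[0,0,0],[0,0,0],[0,0,0],[0,0,0],[0,0,0],[0,0,0],[0,0,0],[0,0,0],[0,0,0],[0,0,0]])

```text
time_s: 5.32
position: [0.4363, -0.1503, 0.0805]
tool_rot: [[-0.968, 0.25, 0.002], [0.25, 0.968, -0.0], [-0.002, 0.0, -1.0]]
ft_force: [1.1, -1.0, 6.6]
grip_width: -0.0001
gripper_force: 3.6
```

```bash
python3 -c "
from h import *
st()"
```

```text
t 5.32 bin xy [   0.8 -106.2] z 80.5 yaw err rad -0.0016 F [ 1.1 -1.   6.6] q [ -34.   24.  101.    0.   55. -109.] tilt [ 0.002  -0.0005]
```

```bash
cat >> h.py <<'E'
def cover(name):
    im,D=cams.get_image('wrist'); C=cloud('wrist',D); cv2.imwrite(f'pics/{name}.png',im[...,::-1]); np.save(name+'.npy',C)
    hsv=cv2.cvtColor(im,cv2.COLOR_RGB2HSV)
    b=tobin(C); Z=C[...,2]
    k=(abs(b[...,0])<75)&(abs(b[...,1])<125)&(Z>.06)&(Z<.112)&(hsv[...,1]<70)&(hsv[...,2]>60)
    r=cams.outline_of('wrist','cover_mid')
    if r: k&=r[0]['mask']
    Q=np.c_[b[k],Z[k]*1000]; A=np.c_[Q[:,:2],np.ones(len(Q))]; w=np.ones(len(Q),bool); w[:]=abs(Q[:,2]-np.median(Q[:,2]))<8
    for _ in range(8):
        c=np.linalg.lstsq(A[w],Q[w,2],rcond=None)[0]; w=abs(A@c-Q[:,2])<2
    print('plane at centre z',c[2].round(1),'slope x,y',c[:2].round(4),w.sum(),len(Q))
    print('rect bin',cv2.minAreaRect(Q[w][:,:2].astype(np.float32)), 'min',Q[w].min(0).round(1),'max',Q[w].max(0).round(1))
    return im,C,b
E
python3 - <<'E'
from h import *
cover('w2'); st()
E
```

```text
plane at centre z 87.2 slope x,y [-0.0014  0.0003] 32150 32968
rect bin ((-6.482341766357422, -41.13135528564453), (117.28094482421875, 104.22359466552734), 89.29088592529297) min [-59.2 -99.6  85.2] max [46.2 16.9 89.3]
t 5.42 bin xy [   0.8 -106.2] z 80.5 yaw err rad -0.0016 F [ 1.2 -0.1  5.8] q [ -34.   24.  101.    0.   55. -109.] tilt [ 0.0019 -0.0004]
```

View pics/w2.png

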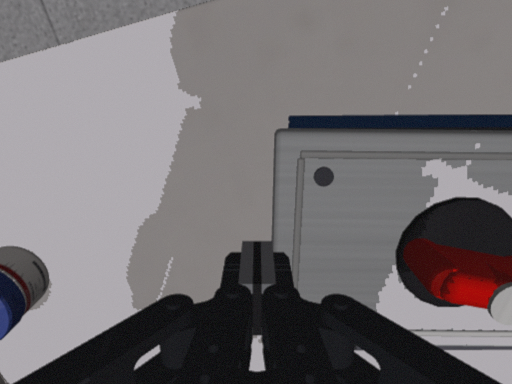

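The picture shows the right edge at column ~275, level and touching the fingertip. The upward force says the tip sits too high on the rounded edge, so I'll back off, drop to about 77.5 mm and push again.

>>> move_arm(jaw=[0,0,0,0,0,0,0], dp=[[0,-0.5,0],[0,-0.7,0],[0,0,0.3],[0,0,0],[0,0,0],[0,0,0],[0,0,0]], turn=[[0,0,0],[0,0,0],[0,0,0],[0,0,0],[0,0,0],[0,0,0],[0,0,0]])

```text
time_s: 6.0
position: [0.4326, -0.1616, 0.0767]
tool_rot: [[-0.968, 0.25, -0.0], [0.25, 0.968, 0.0], [0.0, 0.0, -1.0]]
ft_force: [-0.4, 0.2, -0.2]
grip_width: 0.0001
gripper_force: 0.0
```

```bash
python3 - <<'E'
from h import *
cover('w3'); st()
E
```

```text
plane at centre z 87.3 slope x,y [-0.0022 -0.0006] 31517 32282
rect bin ((-6.424785614013672, -48.17371368408203), (103.37620544433594, 104.73568725585938), 89.78038787841797) min [-59.  -99.9  85.2] max [46.   3.3 89.4]
t 6.1 bin xy [ 1.000e-01 -1.181e+02] z 76.8 yaw err rad -0.0011 F [ 0.6 -0.9  0.8] q [ -35.   24.  101.    0.   55. -111.] tilt [-0.0001  0.0001]
```

>>> move_arm(jaw=[0,0,0,0,0,0,0,0,0,0], dp=[[0,0.4,-0.06],[0,0.4,0],[0,0.25,0],[0,0.25,0],[0,0.25,0],[0,0.25,0],[0,0.2,0],[0,0,0],[0,0,0],[0,0,0]], turn=[[0,0,0],[0,0,0],[0,0,0],[0,0,0],[0,0,0],[0,0,0],[0,0,0],[0,0,0],[0,0,0],[0,0,0]])

```text
time_s: 6.93
position: [0.4376, -0.1421, 0.0774]
tool_rot: [[-0.968, 0.25, -0.0], [0.25, 0.968, 0.001], [0.0, 0.0, -1.0]]
ft_force: [-0.2, -0.4, -0.0]
grip_width: -0.0002
gripper_force: 0.1
```

```bash
python3 - <<'E'
from h import *
cover('w4'); st()
E
```

```text
plane at centre z 87.2 slope x,y [-0.0039 -0.0015] 32253 32999
rect bin ((-7.0831756591796875, -31.178634643554688), (108.80390930175781, 104.338623046875), 89.98075866699219) min [-59.3 -85.6  85. ] max [45.1 23.2 89.5]
t 7.03 bin xy [ -0.1 -98.1] z 77.3 yaw err rad -0.0014 F [-0.6  0.   0.8] q [ -33.   24.  101.    0.   55. -108.] tilt [-0.0004  0.0006]
```

>>> move_arm(jaw=[0,0,0,0,0,0,0,0,0,0,0,0], dp=[[0,0.2,0],[0,0.2,0],[0,0.1,0],[0,0,0],[0,0,0],[0,-0.5,0],[0,-1,-2],[0,0,-4],[2,1,-3],[3,3,0],[3,3,0],[1,3,0]], turn=[[0,0,0],[0,0,0],[0,0,0],[0,0,0],[0,0,0],[0,0,0],[0,0,0],[0,0,0],[0,0,0],[0,0,0],[0,0,0],[0,0,0]])

```text
time_s: 8.03
position: [0.3706, -0.0325, 0.1675]
tool_rot: [[-0.968, 0.252, -0.001], [0.252, 0.968, 0.0], [0.001, 0.0, -1.0]]
ft_force: [0.4, 0.2, -0.2]
grip_width: 0.0001
gripper_force: 0.0
```

```bash
python3 - <<'E'
from h import *
cover('w5'); st()
E
```

```text
plane at centre z 83.7 slope x,y [-0.0614  0.0013] 8108 9153
rect bin ((-9.15951919555664, 1.9487838745117188), (103.5983657836914, 159.0889434814453), 0.5678208470344543) min [-61.3 -77.8  79.8] max [42.7 81.4 89.2]
t 8.13 bin xy [-91.   -6.7] z 167.7 yaw err rad 0.0022 F [ 1.2 -1.   0. ] q [-23.   8. 106.   0.  66. -99.] tilt [-0.0003  0.0008]
```

View pics/w5.png

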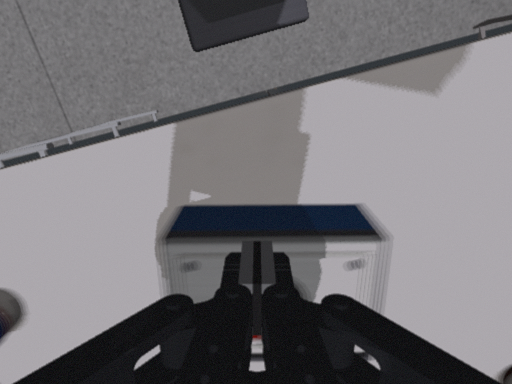

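The picture is motion-blurred. It shows the cover seated along y and tilted about 6 mm down on its far side. I'll go down and push the near edge.

>>> move_arm(jaw=[0,0,0,0,0,0,0,0,0,0,0,0], dp=[[0,0.5,2.5],[0,0,3],[0,0,2.5],[0,0,1],[0,0,0],[0,0,0],[-0.5,0,0],[-0.5,0,0],[-0.3,0,0],[-0.3,0,0],[-0.3,0,0],[-0.3,0,0]], turn=[[0,0,0.002],[0,0,0],[0,0,0],[0,0,0],[0,0,0],[0,0,0],[0,0,0],[0,0,0],[0,0,0],[0,0,0],[0,0,0],[0,0,0]])

```text
time_s: 9.13
position: [0.3959, -0.0345, 0.0775]
tool_rot: [[-0.968, 0.252, -0.002], [0.252, 0.968, 0.001], [0.002, 0.0, -1.0]]
ft_force: [-4.7, 1.0, 5.7]
grip_width: -0.0003
gripper_force: 2.7
```

>>> move_arm(jaw=[0,0,0], dp=[[0,0,0],[0,0,0],[0,0,0]], turn=[[0,0,0],[0,0,0],[0,0,0]])

```text
time_s: 9.38
position: [0.3964, -0.0347, 0.0774]
tool_rot: [[-0.968, 0.252, 0.0], [0.252, 0.968, -0.0], [-0.0, 0.0, -1.0]]
ft_force: [-0.8, 1.4, 0.4]
grip_width: -0.0001
gripper_force: 0.6
```

```bash
python3 - <<'E'
from h import *
cover('w6'); st()
E
```

```text
plane at centre z 84.9 slope x,y [-0.0355  0.0006] 5927 8807
rect bin ((-33.025779724121094, -2.05194091796875), (159.45108032226562, 48.361759185791016), 89.9076919555664) min [-57.2 -81.8  83.5] max [-8.8 77.7 88.7]
t 9.48 bin xy [-66.7  -4.2] z 77.4 yaw err rad -0.0033 F [-1.2  0.4  1.7] q [-22.  19. 111.   0.  50. -98.] tilt [0.0002 0.    ]
```

>>> move_arm(jaw=[0,0,0,0,0,0], dp=[[-0.2,0,0],[-0.2,0,0],[0,0,0],[0,0,0],[0,0,0],[0,0,0]], turn=[[0,0,0],[0,0,0],[0,0,0],[0,0,0],[0,0,0],[0,0,0]])

```text
time_s: 9.98
position: [0.4004, -0.0359, 0.0775]
tool_rot: [[-0.968, 0.252, 0.001], [0.252, 0.968, -0.0], [-0.001, -0.0, -1.0]]
ft_force: [-0.5, -0.7, 0.2]
grip_width: -0.0001
gripper_force: 0.0
```

```bash
python3 - <<'E'
from h import *
cover('w7'); st()
E
```

```text
plane at centre z 81.8 slope x,y [0.0178 0.0011] 7013 9358
rect bin ((-27.403764724731445, -1.9709243774414062), (50.56851577758789, 159.5059356689453), 0.25324422121047974) min [-52.9 -81.8  78.8] max [-1.8 77.7 83.3]
t 10.08 bin xy [-62.6  -4.3] z 77.5 yaw err rad -0.0033 F [-0.5 -0.9  0.9] q [-22.  19. 110.   0.  51. -98.] tilt [ 0.0003 -0.0001]
```

>>> move_arm(jaw=[0,0,0,0,0,0,0,0,0,0], dp=[[0.6,0,0],[0.6,0,-1],[0,0,-3],[0,0,-4],[0,0,-4],[-1.5,0,-4],[-2.5,0.5,-2],[0,0,0],[0,0,0],[0,0,0]], turn=[[0,0,0],[0,0,0],[0,0,0],[0,0,0],[0,0,0],[0,0,0],[0,0,0],[0,0,0],[0,0,0],[0,0,0]])

```text
time_s: 10.92
position: [0.427, -0.0375, 0.2551]
tool_rot: [[-0.968, 0.252, -0.003], [0.252, 0.968, 0.001], [0.003, 0.0, -1.0]]
ft_force: [0.2, -0.1, 1.1]
grip_width: 0.0
gripper_force: 0.0
```

```bash
python3 - <<'E'
from h import *
st(); im,C,b=cover('w8')
hsv=cv2.cvtColor(im,cv2.COLOR_RGB2HSV); Z=C[...,2]
red=(abs(b[...,0])<35)&(abs(b[...,1])<35)&(hsv[...,1]>120)&((hsv[...,0]<10)|(hsv[...,0]>170))&(Z>.085)
print('Z red',np.percentile(Z[red],[2,50,98]).round(4)); top=red&(Z>.1)
r=cv2.minAreaRect(b[red].astype(np.float32)); print('red',r,red.sum())
r=cams.mark_of('wrist','wing'); 
if r: u,v=r[0]['location'][0]*512,r[0]['location'][1]*384; print(r[0]['p'],tobin(atz('wrist',u,v,.081)))
cv2.imwrite('pics/w8c.png',cv2.resize(im[80:300,130:400,::-1],None,fx=2.9,fy=2.7))
E
```

```text
t 10.92 bin xy [-36.3   0.7] z 255.1 yaw err rad -0.0031 F [ 0.2 -0.1  1.1] q [-21.   8.  89.  -0.  83. -96.] tilt [-0.0028  0.001 ]
plane at centre z 81.0 slope x,y [-0.0014  0.0002] 13261 13624
rect bin ((-0.135498046875, -1.6990966796875), (103.63121032714844, 159.24354553222656), 0.6183643937110901) min [-52.3 -81.8  79. ] max [52.5 78.4 83.1]
Z red [0.0882 0.1121 0.1177]
red ((5.530677795410156, -2.5907421112060547), (51.87461471557617, 25.447534561157227), 79.89351654052734) 963
0.83 [3.50386484 0.53082549]
```

View pics/w8c.png

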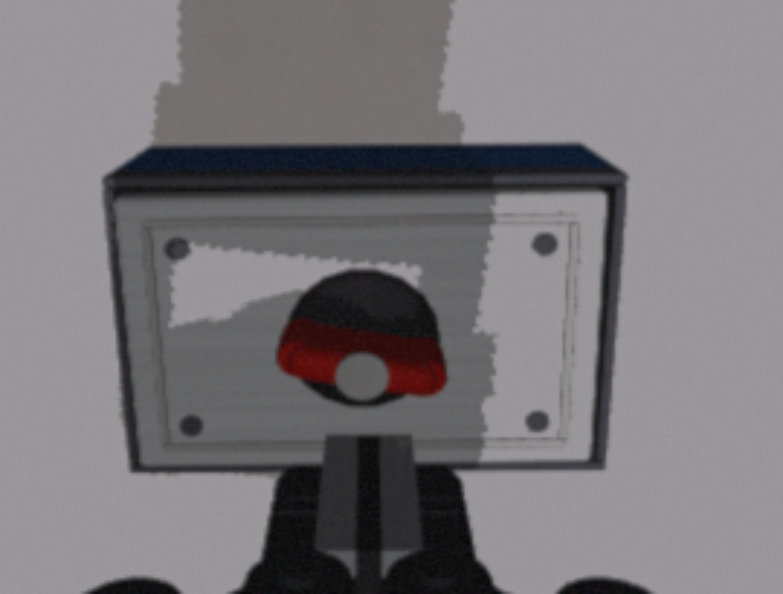

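The cover is home: top at 81.0 mm, level, centred at (-0.1,-1.7), with the rim visible all round. Next I'll get the bar's angle and turn the tool over the knob.

```bash
python3 - <<'E'
from h import *
C=np.load('w8.npy'); im=cv2.imread('pics/w8.png'); b=tobin(C); Z=C[...,2]; hsv=cv2.cvtColor(im,cv2.COLOR_BGR2HSV)
red=(abs(b[...,0])<35)&(abs(b[...,1])<35)&(hsv[...,1]>120)&((hsv[...,0]<10)|(hsv[...,0]>170))
for z in (.108,.111,.113,.115):
    Q=b[red&(Z>z)]; w,V=np.linalg.eigh(np.cov(Q.T)); d=V[:,1]*np.sign(V[1,1]); print(z,len(Q),Q.mean(0).round(1),'cw rad',np.arctan2(d[0],d[1]).round(3),Q.min(0),Q.max(0))
E
```

```text
0.108 601 [-2.1 -2. ] cw rad 0.174 [-10.45340424 -26.93821157] [ 8.94226396 23.87707996]
0.111 524 [-1.5 -2. ] cw rad 0.174 [ -9.41076228 -26.93821157] [ 8.94226396 23.87707996]
0.113 426 [-1.1 -2.2] cw rad 0.166 [ -9.1744589  -26.75202455] [ 7.93681217 23.76289432]
0.115 330 [-0.6 -2. ] cw rad 0.17 [ -8.03689825 -23.16250797] [ 7.30604565 20.05978886]
```

>>> move_arm(jaw=[4,4,4,4,4,4,4,4,4,4,4,4], dp=[[-3.62,-0.24,0],[0,0,0],[0,0,0],[0,0,0],[0,0,0],[0,0,0],[0,0,0],[0,0,0],[0,0,0],[0,0,0],[0,0,0],[0,0,0]], turn=[[0,0,0.12],[0,0,0.12],[0,0,0.12],[0,0,0.12],[0,0,0.12],[0,0,0.12],[0,0,0.12],[0,0,0.12],[0,0,0.12],[0,0,0.12],[0,0,0.12],[0,0,0.12]])

```text
time_s: 12.07
position: [0.462, -0.0492, 0.2557]
tool_rot: [[0.13, 0.992, -0.002], [0.992, -0.13, 0.001], [0.0, -0.002, -1.0]]
ft_force: [-1.1, 1.0, 0.1]
grip_width: 0.0398
gripper_force: 0.0
```

>>> move_arm(jaw=[4,4,4,4,4], dp=[[0,0,0],[0,0,0],[0,0,0],[0,0,0],[0,0,0]], turn=[[0,0,0.12],[0,0,0.12],[0,0,0.05],[0,0,0],[0,0,0]])

```text
time_s: 12.48
position: [0.4622, -0.0493, 0.2559]
tool_rot: [[0.401, 0.916, -0.001], [0.916, -0.401, 0.0], [-0.0, -0.001, -1.0]]
ft_force: [-0.1, -0.5, -0.6]
grip_width: 0.04
gripper_force: 0.0
```

```bash
python3 - <<'E'
from h import *
st(); im,C,b=cover('w9')
hsv=cv2.cvtColor(im,cv2.COLOR_RGB2HSV); Z=C[...,2]
red=(abs(b[...,0])<35)&(abs(b[...,1])<35)&(hsv[...,1]>120)&((hsv[...,0]<10)|(hsv[...,0]>170))
for z in (.108,.111,.113,.115):
    Q=b[red&(Z>z)]; w,V=np.linalg.eigh(np.cov(Q.T)); d=V[:,1]*np.sign(V[1,1]); print(z,len(Q),Q.mean(0).round(1),'cw rad',np.arctan2(d[0],d[1]).round(3),Q.min(0),Q.max(0))
cv2.imwrite('pics/w9c.png',cv2.resize(im[:,:,::-1],None,fx=1.5,fy=1.5))
E
```

```text
t 12.48 bin xy [ 0.7 -2. ] z 255.9 yaw err rad -1.7315 F [-0.1 -0.5 -0.6] q [-21.  12.  84.  -0.  84.   3.] tilt [-0.0011  0.0004]
plane at centre z 81.5 slope x,y [-0.0012  0.0001] 15143 15548
rect bin ((0.7539710998535156, -1.20172119140625), (103.60567474365234, 159.7224578857422), 0.6610817909240723) min [-51.6 -81.6  79.4] max [53.1 78.9 83.5]
0.108 578 [1.5 3. ] cw rad 0.181 [-23.85118032 -26.48142565] [16.32527243 25.36874891]
0.111 557 [1.3 2.2] cw rad 0.18 [-23.85118032 -26.48142565] [16.32527243 25.36874891]
0.113 497 [1.2 1.5] cw rad 0.183 [-23.85118032 -26.02971648] [16.32527243 24.32531856]
0.115 395 [1. 1.] cw rad 0.177 [-23.85118032 -24.08678465] [16.32527243 20.98255577]
```

View pics/w9c.png

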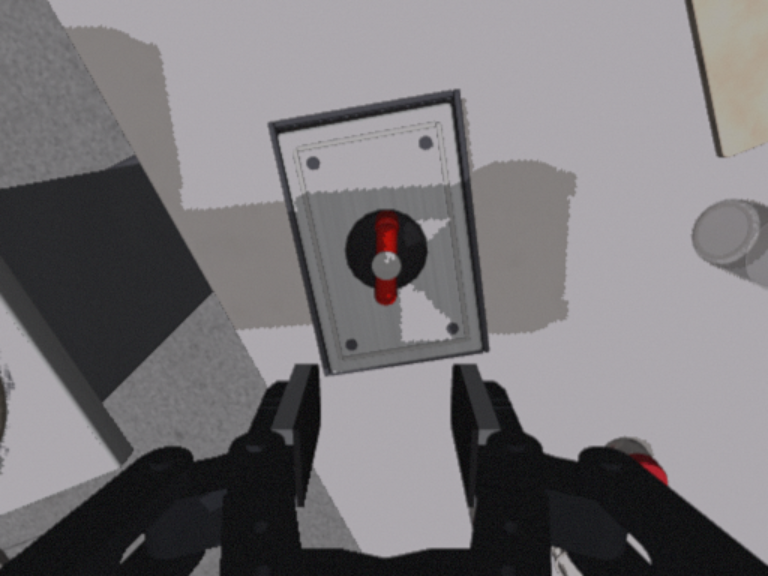

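The bar stands centred between the open fingers at column ~386, so I'll descend.

>>> move_arm(jaw=[4,4,4,4,4,4,4,4], dp=[[0,0,3],[0,0,3.5],[0,0,3.5],[0,0,3],[0,0,2],[0,0,1.4],[0,0,0],[0,0,0]], turn=[[0,0,0.015],[0,0,0],[0,0,0],[0,0,0],[0,0,0],[0,0,0],[0,0,0],[0,0,0]])

```text
time_s: 13.25
position: [0.4625, -0.0493, 0.0924]
tool_rot: [[0.415, 0.91, -0.001], [0.91, -0.415, 0.0], [-0.0, -0.001, -1.0]]
ft_force: [-0.7, -0.5, 0.0]
grip_width: 0.0399
gripper_force: 0.0
```

```bash
python3 - <<'E'
from h import *
st()
E
```

```text
t 13.25 bin xy [ 1.1 -1.9] z 92.4 yaw err rad -1.7476 F [-0.7 -0.5  0. ] q [-21.  23.  99.   0.  58.   4.] tilt [-0.0011  0.0004]
```

>>> move_arm(jaw=[2.5,1,0.5,0.5,0.5,0.5,0.5,0.5], dp=[[0,0,0],[0,0,0],[0,0,0],[0,0,0],[0,0,0],[0,0,0],[0,0,0],[0,0,0]], turn=[[0,0,0],[0,0,0],[0,0,0],[0,0,0],[0,0,0],[0,0,0],[0,0,0],[0,0,0]], force=50)

```text
time_s: 13.92
position: [0.4631, -0.0495, 0.0927]
tool_rot: [[0.416, 0.909, 0.001], [0.909, -0.416, -0.0], [0.0, 0.001, -1.0]]
ft_force: [2.0, -0.7, 1.8]
grip_width: 0.0109
gripper_force: 52.0
```

>>> move_arm(jaw=[0.5,0.5,0.5,0.5,0.5], dp=[[0,0,0.2],[0,0,0.2],[0,0,0.2],[0,0,0],[0,0,0]], turn=[[0,0,0],[0,0,0],[0,0,0],[0,0,0],[0,0,0]])

```text
time_s: 14.33
position: [0.4631, -0.0495, 0.0865]
tool_rot: [[0.416, 0.909, 0.001], [0.909, -0.416, -0.0], [0.0, 0.001, -1.0]]
ft_force: [2.1, -1.1, 5.6]
grip_width: 0.0109
gripper_force: 52.6
```

>>> move_arm(jaw=[0.5,0.5,0.5,0.5,0.5], dp=[[0,0,0.1],[0,0,0.1],[0,0,0.05],[0,0,0],[0,0,0]], turn=[[0,0,0],[0,0,0],[0,0,0],[0,0,0],[0,0,0]])

```text
time_s: 14.75
position: [0.4631, -0.0495, 0.0855]
tool_rot: [[0.416, 0.909, 0.002], [0.909, -0.416, -0.001], [0.0, 0.002, -1.0]]
ft_force: [-3.6, 1.2, 23.5]
grip_width: 0.0113
gripper_force: 55.2
```

>>> move_arm(jaw=[0.5,0.5,0.5,0.5,0.5,0.5,0.5], dp=[[0,0,0],[0,0,0],[0,0,0],[0,0,0],[0,0,0],[0,0,0],[0,0,0]], turn=[[0,0,0.08],[0,0,0.08],[0,0,0.08],[0,0,0.08],[0,0,0.08],[0,0,0],[0,0,0]])

```text
time_s: 15.33
position: [0.463, -0.0494, 0.0855]
tool_rot: [[0.737, 0.675, 0.002], [0.675, -0.737, -0.001], [0.001, 0.002, -1.0]]
ft_force: [-3.2, 1.2, 23.4]
grip_width: 0.011
gripper_force: 55.2
```

```bash
python3 - <<'E'
from h import *
st(); print(observe()['wrist_torque'])
E
```

```text
t 15.33 bin xy [ 1.5 -1.9] z 85.5 yaw err rad -2.1486 F [-3.2  1.2 23.4] q [-21.  24. 100.  -0.  56.  27.] tilt [ 0.0019 -0.0008]
[ 0.29616883  0.62375855 -0.06959913]
```

>>> move_arm(jaw=[0.5,0.5,0.5,0.5,0.5,0.5,0.5], dp=[[0,0,0],[0,0,0],[0,0,0],[0,0,0],[0,0,0],[0,0,0],[0,0,0]], turn=[[0,0,0.08],[0,0,0.08],[0,0,0.08],[0,0,0.08],[0,0,0.08],[0,0,0],[0,0,0]])

```text
time_s: 15.92
position: [0.4629, -0.0493, 0.0855]
tool_rot: [[0.942, 0.335, 0.002], [0.335, -0.942, -0.001], [0.001, 0.001, -1.0]]
ft_force: [-3.8, 1.8, 25.2]
grip_width: 0.0108
gripper_force: 55.3
```

```bash
python3 - <<'E'
from h import *
st(); print(observe()['wrist_torque'])
E
```

```text
t 15.92 bin xy [ 1.4 -1.8] z 85.5 yaw err rad -2.5485 F [-3.8  1.8 25.2] q [-21.  24. 100.   0.  56.  50.] tilt [ 0.0017 -0.0006]
[ 0.36541653  0.70114318 -0.00571096]
```

>>> move_arm(jaw=[0.5,0.5,0.5,0.5,0.5,0.5,0.5,0.5], dp=[[0,0,0],[0,0,0],[0,0,0],[0,0,0],[0,0,0],[0,0,0],[0,0,0],[0,0,0]], turn=[[0,0,0.1],[0,0,0.1],[0,0,0.1],[0,0,0.1],[0,0,0.08],[0,0,0.05],[0,0,0],[0,0,0]])

```text
time_s: 16.58
position: [0.4629, -0.0491, 0.0855]
tool_rot: [[0.983, -0.186, 0.002], [-0.186, -0.983, -0.001], [0.002, 0.0, -1.0]]
ft_force: [-2.4, 3.4, 24.9]
grip_width: 0.011
gripper_force: 55.6
```

```bash
python3 - <<'E'
from h import *
st(); print(observe()['wrist_torque'])
E
```

```text
t 16.58 bin xy [ 1.3 -1.6] z 85.5 yaw err rad -3.077 F [-2.4  3.4 24.9] q [-21.  24. 100.  -0.  56.  80.] tilt [ 0.0016 -0.0006]
[0.54070649 0.66012397 0.51251018]
```

The torque of 0.51 N m shows the stop has been reached at about 1.5 rad. I'll ease the press, then open and retreat.

>>> move_arm(jaw=[0.5,0.5,0.5,0.5,0.5,1.5,3,4,4,4,4], dp=[[0,0,-0.1],[0,0,-0.1],[0,0,-0.1],[0,0,0],[0,0,0],[0,0,0],[0,0,0],[0,0,0],[0,0,0],[0,0,0],[0,0,0]], turn=[[0,0,0],[0,0,0],[0,0,0],[0,0,0],[0,0,0],[0,0,0],[0,0,0],[0,0,0],[0,0,0],[0,0,0],[0,0,0]])

```text
time_s: 17.5
position: [0.4625, -0.0493, 0.0868]
tool_rot: [[0.982, -0.187, -0.0], [-0.187, -0.982, 0.0], [-0.0, -0.0, -1.0]]
ft_force: [-0.0, 0.0, 0.3]
grip_width: 0.0398
gripper_force: 0.0
```

>>> move_arm(jaw=[4,4,4,4,4,4,4,4,4,4], dp=[[0,0,-1],[0,0,-2],[0,0,-3],[0,0,-3],[0,0,-3],[0,0,-3],[0,0,-1],[0,0,0],[0,0,0],[0,0,0]], turn=[[0,0,0],[0,0,0],[0,0,0],[0,0,0],[0,0,0],[0,0,0],[0,0,0],[0,0,0],[0,0,0],[0,0,0]])

```text
time_s: 18.33
position: [0.4621, -0.0492, 0.2456]
tool_rot: [[0.982, -0.187, -0.002], [-0.187, -0.982, 0.001], [-0.002, -0.0, -1.0]]
ft_force: [-1.0, -0.8, -0.4]
grip_width: 0.0401
gripper_force: 0.0
```

```bash
python3 - <<'E'
from h import *
st(); im,C,b=cover('w10')
cv2.imwrite('pics/w10c.png',cv2.resize(im[:,:,::-1],None,fx=1.5,fy=1.5))
E
```

```text
t 18.33 bin xy [ 0.6 -1.9] z 245.6 yaw err rad -3.0783 F [-1.  -0.8 -0.4] q [-21.  13.  85.  -0.  82.  80.] tilt [-0.0023  0.0009]
plane at centre z 76.4 slope x,y [-0.0025  0.0001] 15409 15797
rect bin ((1.8856391906738281, -1.5092544555664062), (103.48937225341797, 159.45675659179688), 0.3784828782081604) min [-50.1 -81.2  74.3] max [53.9 78.2 78.6]
```

View pics/w10c.png

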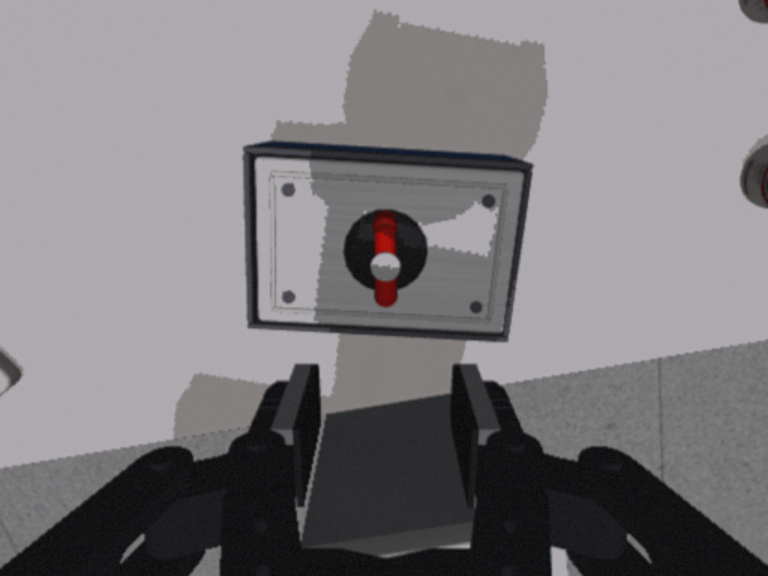

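The cover is latched: its top is now at 76.4 mm, about 5 mm lower, and level. The bar at (386,258) lies across the bin, and the robot is clear of everything.

```bash
python3 -c "
from rig import ticket
print(ticket.close_job())"
```

```text
the job is handed in; nothing more can be done
None
```

The cover is home, pressed down and latched: its top sits level about 5 mm lower than before and the knob is turned to its stop; I let go, none of my moves went near the bystanders, and I handed the job in at about 18 s.

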